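Isolate the sink pump and hold its belt tensioner back

ROBOT

A 6-joint arm with a two-finger parallel gripper is mounted at the origin on the work surface. World frame = base frame: x ahead of the robot, y to its left, z up, the work surface at z = 0. Lengths are in m, angles in degrees, forces in N, time in s.
With the tool pointing down it reaches from about 0.375 to 0.9 m from the base axis. Payload 3.1 kg.
Tool frame: the origin (TCP) lies at the centre of the arm's flange, where the gripper is bolted on; the fingertips stand 182 mm ahead of it and the grasp point (between the pads) lies 164 mm ahead of it; x points along the fingers, z is the direction in which the jaws open and shut, and the axes are right-handed (so a half turn about x gives the same grasp; the last joint's range is limited). The gripper opens to 87 mm and grips with 3 to 60 N. Pads are 19 mm wide; open, the fingers measure 117 mm over their backs; the gripper's body (75 mm by 190 mm) begins 51 mm behind the grasp point.
Start: joints at [65.804, 30.224, 82.088, -0, 67.689, -10.227], TCP at [0.151, 0.607, 0.405] pointing down, gripper open.
Joint ranges: [-176.69, 176.69], [-43.24, 126.21], [12.49, 139.97], [-82, 262], [0, 151.66], [-163.58, 163.58]. Speed limits (degrees/s): [159.86, 159.86, 180, 180, 180, 180].

INTERFACE

Orientations are given as a 3x3 rotation matrix whose columns are the frame's x, y, z axes.
In Python, from rig import bot gives the robot as it stands.
- The arm moves only by the shell command python3 -m crank 'ROWS' [OPENING]. ROWS is JSON, a list of rows, each an object with "offset": the shift along the tool's x, y, z in m, a list of three; "spin": the turn about the tool's x in rad. A call has 1 to 12 rows; each row shifts and turns the commanded pose from where the row before left it, along the tool's axes as they then stand; what a row does not reach is not made up. A row lasts 1/10 s, in which the tool goes at most 50 mm and 8.59 degrees, less where a joint would pass 70% of its speed; a pose out of reach is approached as far as the arm can. A call is refused whole if a number of a shift passes 0.05 or a number of a turn 0.15, either way. A call with a gripper value outside its range is refused whole. OPENING is the finger opening in m, from 0 to 0.087, set as the call begins (- or left out, the last holds). The fingers move at their own pace and stop on an object; the grip force is fixed at half the most. Time passes only in rows, so rows that do not move let the fingers close. It gives the time, the measured TCP pose, the force and the opening at its end, in the units of the state.
- bot.read_state(): the state, without advancing time (a new reading comes with each control period).
- bot.capture(name): name is "side" or "top" or "wrist"; returns a dict with "pixels" (420x560x3 uint8, blue, green, red), "depth" (420x560 float32, m along the optical axis (not along the pixel's ray), 0 where there is no reading), "K" (3x3 intrinsics, pixels), "world_to_cam" (4x4, takes a point from world to camera coordinates). Camera axes: x right, y up, looking along -z (the intrinsics and any distortion apply to the point x, -y, -z); pixel columns grow to the right and rows downward; lengths in m; the calibration is good to about 2 mm. A picture is of the moment at which its call begins.
- bot.hand_in(): hands the job in, once; it reports no verdict.
Trained networks look in a picture, given as the dict that the camera call returned (one of the last four; its "shot" number tells which), for a name from the list of things; names that differ only in an ending like _2 or _b are one class to them, and where a whole thing is asked for, a point or a joint stands for the part that bears it (a point fixed in the world has none). Each returns a list of dicts, best first, with "p" (0 to 1); they miss things now and then, are a little off and sometimes report something else, mostly with a low value. They report only what shows in the picture. A call takes as long as a camera call. They do not tell look-alikes from the thing itself.
- bot.regions_of(label, picture): "region" (420x560 bool, what is visible of it) and "extent" ([centre column, centre row, width, height] in pixels, round what is visible of it).
The state is a dict: "time_s": time; "joint_positions": joint angles; "qvel": joint speeds; "tau": joint torques, N m; "position": TCP position; "tcp_rot": TCP orientation; "force": force on the tool from outside, world axes, zero at the start; "moment": the same for the moment, N m; "opening": opening from 0.0 (shut) to 1.0 (fully open).
Only numpy, scipy, OpenCV 4.12 (cv2) and the standard library are available. Lean on these libraries where they do the work, as an engineer would, in place of code of your own. Each camera call takes 0.05 s, during which the arm holds its last target.

TASK

A new drive belt has to go on the little clay-trap pump under the studio sink. Before touching the drive, turn the pump's rotary isolator from on to off until it snaps home; then push the sprung tensioner arm back past its ratchet click and on towards its back stop, well clear of the click, and finish while still holding it back there against its spring, so that I can slip the belt on. Leave the bottles on the lazy susan and the chrome valve as they are.

Things in the scene. Friction and masses are not known exactly. Their poses are not given: they have to be found in the camera images.
- isolator_handle (a joint): Angle of the isolator's handle (rad): 0 = off, 1.047 = on (60 deg), a stop at each end; starts on. Seen from above it turns clockwise from off to on, so switching off is a 60 deg anticlockwise turn. A snap spring (0.13 N m at each end, nil midway) drives it to the nearer end: past the middle it snaps home by itself.
- isolator_grip (a point): On the vertical turning axis of the isolator's handle, 108 mm above the shelf, 10 mm below the top of its bar; x axis along the bar, turning with it. The handle is black plastic: a bar 52 mm long, 15 mm thick, 30 mm high (88 to 118 mm above the shelf) on a disc of 52 mm diameter (78 to 88 mm).
- isolator: The pump's rotary isolator: a grey plastic box 110 (x) x 90 (y) x 74 mm high fixed on the shelf, left or right of the pump (the lazy susan is on the other side), handle on top. Origin: centre of its underside. The bar of the handle lies along the box's long side (x) when off; when on, 60 deg clockwise from it. A conduit elbow at the +x end reaches 90 mm from the centre, 42 mm high.
- pump: The pump, fixed on the shelf: grey drive deck 215 (x, -75 to +140) x 290 mm (y, -145 to +145), its top 130 mm up. On it two aluminium pulleys without belt: small (48 mm across) at y +85, large (110 mm) at y -85, tops 155 mm up; but for the tensioner nothing rises above 180 mm. Origin: on the shelf midway between the pulleys; +x is the side away from the robot at yaw 0.
- pivot (a point): The tensioner arm's vertical pivot axis (x +70, y +85 mm in the pump's frame), at the hub's upper face, 171 mm above the shelf; a pivot nut of 20 mm diameter stands 6 mm above that. The arm is a steel bar 26 mm wide, 8 mm thick (162 to 170 mm above the shelf), running from here towards the large pulley, with a round end of 32 mm diameter under the grip.
- tensioner (a joint): Tensioner arm's angle (rad), anticlockwise from above: 0 = at rest on its front stop (start), about 0.4 = ratchet click (the pawl drops behind a step; let go after that, the arm falls back only to about 0.37), 0.62 = rigid back stop. The belt needs it held beyond 0.47. Its spring always drives it towards 0: at the grip about 7 N at rest, 9.5 N at the click, 11 N at the back stop.
- grip (a point): Centre of the top of the tensioner's upright grip: a steel post of 18 mm diameter with dark bands, standing on the arm's free end, 170 to 215 mm above the shelf, 130 mm from the pivot axis; at rest it stands over the rim of the large pulley that faces the small one. Pushed squarely to the arm, towards the pump's +x side, it swings the arm back (a circle about the pivot, 80 mm of travel in all).
- pawl (a joint): Angle of the small ratchet pawl beside the pivot (rad), sprung: within 0.05 of 0 while its nose rides on the tensioner's quadrant, 0.17 when it has dropped in (the click).
- susan: White plastic lazy susan, 220 mm across and 33 mm high at its rim, turning freely on a fixed foot; carries the three bottles. Origin: centre of its underside. Leave it alone.
- bottle0: One of three closed amber glass bottles with steel caps, 54 mm diameter, 160 mm high, standing on the lazy susan (their tops 182 mm above the shelf). Origin: centre of its underside. Leave it.
- bottle1: The second bottle, alike.
- bottle2: The third bottle, alike.
- valve: Chrome knob-operated valve fixed on the shelf: 86 mm high, round knob of 45 mm diameter on top with a vertical axis, an outlet elbow reaching 72 mm to its +x. Origin: centre of its underside. Leave it.
- valve_knob (a joint): Angle of the chrome valve's knob (rad); starts at 0 and must stay there.
Not all that is in view belongs to the job. Several things have the shape of the isolator; the one meant has the colours described above.

How it is judged (in metres and radians):
On the way, in this order (a step that is already met when the one before it is completed fails the run):
1. the isolator is switched off, the tensioner not yet touched (value of joint isolator_handle below 0.12 rad and value of joint tensioner below 0.08 rad), for 0.2 s.
2. the tensioner arm is pushed back past the ratchet click (value of joint tensioner above 0.41 rad and value of joint pawl above 0.12 rad and value of joint isolator_handle below 0.12 rad), for 0.2 s.
At the end, for the whole second after the job is handed in: The isolator is off (within 0.12 rad), the pawl has dropped in, and the robot itself holds the tensioner arm still beyond 0.47 rad (the click is at about 0.4, the back stop at 0.62), pressing on it with more than 5 N, through the last second (value of joint isolator_handle below 0.12 rad and value of joint tensioner above 0.47 rad and value of joint pawl above 0.12 rad and velocity of joint tensioner between -0.1 and 0.1 rad/s and contact force between any of the fingers, the arm and tensioner above 5 N); the arm keeps its last pose, push and grip.
It fails at once if the tensioner is moved while the isolator is still on (value of joint tensioner above 0.12 rad and value of joint isolator_handle above 0.5 rad).
It fails at once if a bottle is shifted or tipped (distance of any of bottle0, bottle1, bottle2 from where it was at the start of the episode above 0.03 m or angle between any of bottle0, bottle1, bottle2's own z axis and vertical above 0.3 rad).
It fails at once if the chrome valve is turned (value of joint valve_knob above 0.25 rad or value of joint valve_knob below -0.25 rad).
It also fails if it takes over 58 s, if anything falls off the work surface, if the arm or the gripper's body presses on something with over 40 N, if the wrist force passes 120 N, or if a joint passes its speed limit or range.

## Working session

There is one attempt and no reset: what is moved stays moved. The work goes in short steps, Python scripts to look and compute and a shell command to move; the robot and the scene stay as the last step left them, time stands still between calls to the robot, and variables do not carry over. Pictures are saved under pics/ and viewed, and the job is handed in when it is done.

```bash
mkdir -p pics; ls
python3 - <<'E'
from rig import bot
import cv2,pickle
s=bot.read_state(); print(s)
for n in ("side","top","wrist"):
    p=bot.capture(n); cv2.imwrite(f"pics/{n}0.png",p["pixels"]); pickle.dump(p,open(f"{n}0.pkl","wb"))
    print(n,p["K"].tolist(),p["world_to_cam"].round(3).tolist())
    for l in ("isolator","isolator_handle","pump","grip","pivot","susan","valve","bottle0","tensioner"):
        r=bot.regions_of(l,p); print(l,[(round(d["p"],2),[round(float(x)) for x in d["extent"]]) for d in r])
        pickle.dump(r,open(f"{n}0_{l}.pkl","wb"))
E
```

```text
pics
{'time_s': 0.0, 'joint_positions': array([ 6.58038431e+01,  3.02785915e+01,  8.21567696e+01, -4.74657444e-04,
        6.76887617e+01, -1.02252076e+01]), 'qvel': array([-0.01749346, -0.0109331 ,  0.08799398, -0.04813971,  0.05562253,
        0.1051109 ]), 'tau': array([-1.53412653e-03, -4.40032053e+01, -1.76594085e+01,  6.32119621e-02,
        5.83498925e-02, -1.52265252e-04]), 'position': array([0.15069979, 0.60620306, 0.4037731 ]), 'tcp_rot': array([[-8.80912935e-04, -9.70418858e-01,  2.41425896e-01],
       [-1.97917116e-03,  2.41427209e-01,  9.70416913e-01],
       [-9.99997653e-01,  3.77029640e-04, -2.13330137e-03]]), 'force': array([-0.1366091 ,  0.7815104 ,  0.80377837]), 'moment': array([ 0.02141406,  0.04299446, -0.01114427]), 'opening': 1.00451556857087}
side [[515.8992119547491, 0.0, 275.63230209112857], [0.0, 515.8992119547491, 209.1984818265199], [0.0, 0.0, 1.0]] [[0.855, -0.519, 0.017, -0.399], [0.304, 0.527, 0.794, -0.289], [-0.421, -0.674, 0.608, -1.319], [0.0, 0.0, 0.0, 1.0]]
isolator [(0.86, [218, 190, 47, 42]), (0.83, [273, 186, 41, 32]), (0.79, [177, 173, 46, 
[... 1055 characters left out ...]
)]
susan [(0.8, [422, 210, 80, 76]), (0.34, [409, 217, 31, 23])]
valve [(0.94, [417, 137, 22, 31])]
bottle0 [(0.82, [433, 189, 29, 25]), (0.73, [449, 226, 38, 17]), (0.65, [297, 161, 66, 41]), (0.64, [409, 216, 26, 21]), (0.52, [424, 140, 18, 14])]
tensioner [(0.6, [296, 161, 65, 39]), (0.36, [175, 213, 20, 18])]
wrist [[364.60566568921894, 0.0, 284.57168630417783], [0.0, 364.60566568921894, 207.93752564559557], [0.0, 0.0, 1.0]] [[0.241, 0.97, 0.001, -0.625], [-0.928, 0.231, -0.294, 0.035], [-0.285, 0.07, 0.956, -0.392], [0.0, 0.0, 0.0, 1.0]]
isolator [(0.95, [103, 280, 49, 44]), (0.94, [267, 357, 84, 52])]
isolator_handle []
pump []
grip []
pivot []
susan []
valve []
bottle0 []
tensioner []
```

View pics/side0.png

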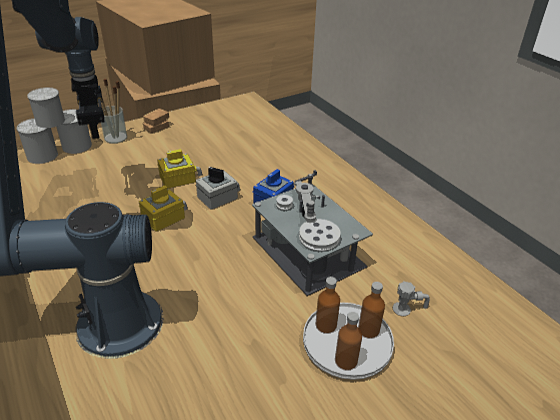

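View pics/top0.png

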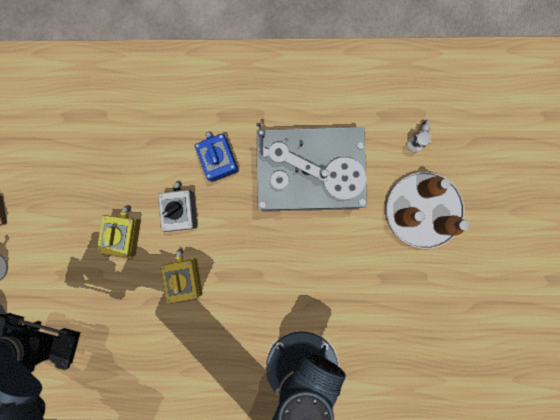

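View pics/wrist0.png

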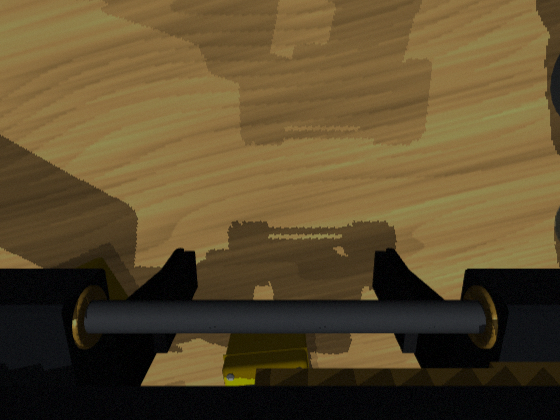

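The job's isolator is the grey one with the black handle: top view about (175,208), side view (217,187). The yellow, ochre and blue ones are decoys. Next I measure positions from depth.

```bash
cat > h.py <<'E'
import numpy as np, cv2, pickle
def pts(p):
    d=p["depth"];K=p["K"];v,u=np.mgrid[0:d.shape[0],0:d.shape[1]]
    x=(u-K[0,2])/K[0,0]*d; y=-(v-K[1,2])/K[1,1]*d
    c=np.stack([x,y,-d,np.ones_like(d)],-1)
    w=c@np.linalg.inv(p["world_to_cam"]).T
    w=w[...,:3]; w[d==0]=np.nan
    return w
def proj(p,X):
    c=p["world_to_cam"]@np.append(X,1); K=p["K"]
    return np.array([K[0,2]+K[0,0]*c[0]/-c[2],K[1,2]-K[1,1]*c[1]/-c[2]])
E
python3 - <<'E'
from h import *
t=pickle.load(open("top0.pkl","rb")); s=pickle.load(open("side0.pkl","rb"))
for n,p,box in (("top",t,(140,170,215,245)),("side",s,(185,150,260,220))):
    w=pts(p); x0,y0,x1,y1=box
    W=w[y0:y1,x0:x1]; C=p["pixels"][y0:y1,x0:x1].astype(int)
    z=W[...,2]
    m=(z>0.064)&(z<0.082)
    P=W[m][:,:2].astype(np.float32); print(n,"boxtop",m.sum(),cv2.minAreaRect(P), np.median(z[m]))
    m=(z>0.105)&(z<0.13); P=W[m][:,:2].astype(np.float32); print("bar",m.sum(),cv2.minAreaRect(P),np.median(z[m]),np.median(P,0))
    m=(z>0.08)&(z<0.13)&(C.max(-1)<70); P=W[m][:,:2].astype(np.float32); print("handle",m.sum(),cv2.minAreaRect(P),np.nanmedian(z[m]))
for n,p,box in (("top",t,(245,110,380,220)),("side",s,(240,160,380,290))):
    w=pts(p); x0,y0,x1,y1=box
    W=w[y0:y1,x0:x1]; z=W[...,2]
    m=(z>0.12)&(z<0.137); P=W[m][:,:2].astype(np.float32); print(n,"deck",m.sum(),cv2.minAreaRect(P),np.median(z[m]))
    for lo,hi in((0.145,0.16),(0.16,0.168),(0.168,0.180),(0.18,0.205),(.205,.225)):
        m=(z>lo)&(z<hi); P=W[m]; print(lo,m.sum(),np.median(P,0) if m.sum() else '', P.min(0),P.max(0))
big=cv2.resize(t["pixels"][110:260,140:390],None,fx=3,fy=3,interpolation=cv2.INTER_CUBIC); cv2.imwrite("pics/topz.png",big)
big=cv2.resize(s["pixels"][150:290,150:390],None,fx=3.3,fy=3.3,interpolation=cv2.INTER_CUBIC); cv2.imwrite("pics/sidez.png",big)
E
```

```text
top boxtop 1031 ((0.48133164644241333, 0.32612475752830505), (0.16197440028190613, 0.16729408502578735), 5.67132043838501) 0.07454477837793849
bar 119 ((0.4521847069263458, 0.3612344264984131), (0.015482825227081776, 0.05215555429458618), 36.884281158447266) 0.11715332317899585 [0.45140085 0.3605422 ]
handle 244 ((0.45258161425590515, 0.3610439896583557), (0.04499879106879234, 0.049313776195049286), 0.7851477861404419) 0.09072319378999394
side boxtop 559 ((0.47374650835990906, 0.342848002910614), (0.15598896145820618, 0.45143574476242065), 15.866593360900879) 0.07312309341984002
bar 121 ((0.46269312500953674, 0.23008394241333008), (0.038201361894607544, 0.30239471793174744), 4.426659107208252) 0.11594938711234681 [0.45592386 0.3447398 ]
handle 236 ((0.46209582686424255, 0.23082822561264038), (0.04639045521616936, 0.30261796712875366), 6.2978410720825195) 0.09726507486535285
top deck 6028 ((0.5657987594604492, -0.018554657697677612), (0.2158028930425644, 0.2902017831802368), 1.6820313930511475) 0.12998531775015787
0.145 1594 [ 0.53291789 -0.09689713  0.15494107] [ 0.48065908 -0.158770
[... 572 characters left out ...]
666069507599), (0.2196439653635025, 0.42331740260124207), 2.1043450832366943) 0.12922950076784362
0.145 1076 [ 0.53350591 -0.10063049  0.15443496] [ 0.4257562  -0.28985783  0.1451509 ] [0.65431    0.11170469 0.159734  ]
0.16 176 [0.57811058 0.03676036 0.16581468] [ 0.4259643  -0.30201471  0.16007426] [0.67867382 0.11941635 0.16794085]
0.168 407 [0.58260234 0.0332836  0.17100972] [ 0.42340549 -0.36402143  0.16800625] [0.67767044 0.12579415 0.17997264]
0.18 156 [ 0.5143711  -0.29010285  0.18259027] [ 0.42402242 -0.36990444  0.18000826] [ 0.54727488 -0.04668273  0.20497847]
0.205 35 [ 0.53938062 -0.05415736  0.21301223] [ 0.53166843 -0.06550787  0.20562825] [ 0.55096924 -0.04381306  0.21807837]
```

View pics/topz.png

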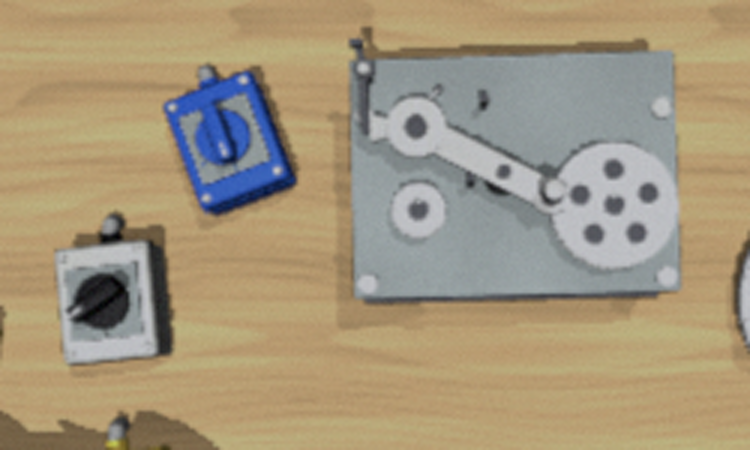

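View pics/sidez.png

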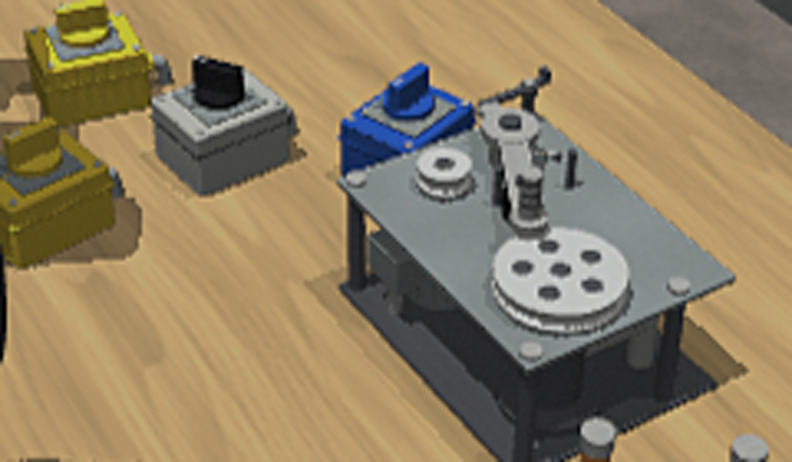

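The top image shows the grey isolator at (175,208), with its bar at about -53 deg world and its axis at about (0.452, 0.361). The tensioner post top is at about (0.541, -0.049). Now I move above the isolator.

```bash
python3 -m crank '[{"offset":[0,-0.035,-0.0165],"spin":0},{"offset":[0,-0.035,-0.0165],"spin":0},{"offset":[0,-0.035,-0.0165],"spin":0},{"offset":[0,-0.035,-0.0165],"spin":0},{"offset":[0,-0.035,-0.0165],"spin":0},{"offset":[0,-0.035,-0.0165],"spin":0},{"offset":[0,-0.035,-0.0165],"spin":0},{"offset":[0,-0.035,-0.0165],"spin":0},{"offset":[0,-0.035,-0.0165],"spin":0},{"offset":[0,-0.0365,-0.0165],"spin":0},{"offset":[0,0,0],"spin":0}]' 0.087
python3 -m crank '[{"offset":[0,0,0],"spin":0.114},{"offset":[0,0,0],"spin":0.114},{"offset":[0,0,0],"spin":0.114},{"offset":[0,0,0],"spin":0.114},{"offset":[0,0,0],"spin":0.114},{"offset":[0,0,0],"spin":0.114},{"offset":[0,0,0],"spin":0},{"offset":[0,0,0],"spin":0}]'
python3 - <<'E'
from h import *
from rig import bot
s=bot.read_state(); print(s["position"],s["tcp_rot"].round(3).tolist(),s["joint_positions"])
for n in("wrist","top"):
    p=bot.capture(n); cv2.imwrite(f"pics/{n}1.png",p["pixels"]); pickle.dump(p,open(f"{n}1.pkl","wb"))
    print(n,proj(p,[.452,.361,.118]))
E
```

```text
time_s: 2.6
position: [0.4561, 0.3589, 0.405]
tcp_rot: [[0.003, -0.969, 0.246], [-0.0, 0.246, 0.969], [-1.0, -0.003, 0.001]]
force: [-0.7, 0.7, 0.9]
opening: 1.0
time_s: 3.4
position: [0.4517, 0.3618, 0.4048]
tcp_rot: [[-0.0, -0.602, 0.799], [0.0, 0.799, 0.602], [-1.0, 0.0, -0.0]]
force: [0.3, 0.5, -0.2]
opening: 1.002
[0.45171468 0.36181625 0.40475446] [[-0.0, -0.602, 0.799], [0.0, 0.799, 0.602], [-1.0, 0.0, -0.0]] [ 2.76351701e+01  2.66472674e+01  8.88739446e+01  8.54532969e-03
  6.44924101e+01 -9.37228425e+00]
wrist [284.23725046 208.2462114 ]
top [170.17674512 209.76758412]
```

View pics/wrist1.png

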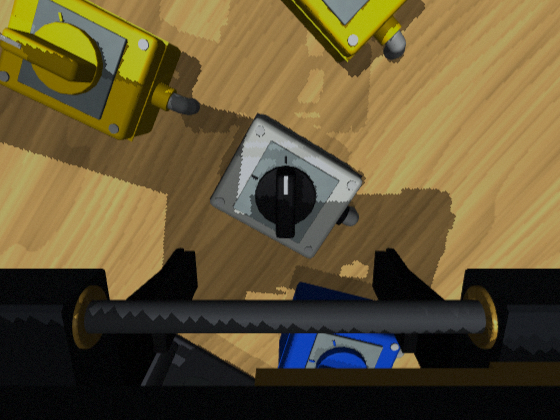

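The wrist image shows the black bar upright at column 285, rows 165-237, square between the fingers. I check its centre with wrist depth.

Run:
```python
from h import *
p=pickle.load(open("wrist1.pkl","rb"));w=pts(p)[140:260,220:350];z=w[...,2]
m=(z>0.108)&(z<0.13); P=w[m][:,:2].astype(np.float32); print(m.sum(),cv2.minAreaRect(P),np.median(z[m]))
m=(z>0.083)&(z<0.093); P=w[m][:,:2].astype(np.float32); print(m.sum(),cv2.minEnclosingCircle(P))
```

```text
1259 ((0.451745867729187, 0.36275485157966614), (0.01451942976564169, 0.05139341205358505), 36.49912643432617) 0.11814264649469025
1734 ((0.4516238868236542, 0.36246228218078613), 0.025915853679180145)
```

Centred within 1 mm. I descend and close.

```bash
python3 -m crank '[{"offset":[0.03,0,0],"spin":0},{"offset":[0.03,0,0],"spin":0},{"offset":[0.03,0,0],"spin":0},{"offset":[0.02,0,0],"spin":0},{"offset":[0.01,0,0],"spin":0},{"offset":[0.009,0,0],"spin":0},{"offset":[0,0,0],"spin":0}]'
python3 -m crank '[{"offset":[0,0,0],"spin":0},{"offset":[0,0,0],"spin":0},{"offset":[0,0,0],"spin":0},{"offset":[0,0,0],"spin":0},{"offset":[0,0,0],"spin":0},{"offset":[0,0,0],"spin":0},{"offset":[0,0,0],"spin":0},{"offset":[0,0,0],"spin":0}]' 0.0
```

```text
time_s: 4.2
position: [0.4521, 0.3615, 0.2752]
tcp_rot: [[-0.001, -0.6, 0.8], [-0.001, 0.8, 0.6], [-1.0, 0.0, -0.001]]
force: [-0.1, -0.3, -0.5]
opening: 1.002
time_s: 5.0
position: [0.4521, 0.3615, 0.2757]
tcp_rot: [[-0.0, -0.6, 0.8], [-0.0, 0.8, 0.6], [-1.0, 0.0, -0.0]]
force: [-0.3, -0.2, -0.0]
opening: 0.356
```

```bash
python3 -m crank '[{"offset":[0,0,0],"spin":0},{"offset":[0,0,0],"spin":0},{"offset":[0,0,0],"spin":0},{"offset":[0,0,0],"spin":0},{"offset":[0,0,0],"spin":0},{"offset":[0,0,0],"spin":0}]' 0.0
```

```text
time_s: 5.6
position: [0.4523, 0.3616, 0.2757]
tcp_rot: [[0.0, -0.599, 0.8], [0.0, 0.8, 0.599], [-1.0, 0.0, 0.001]]
force: [1.1, 0.4, -0.4]
opening: 0.171
```

Gripped at 15 mm, which matches the bar. I turn 60 deg anticlockwise (negative spin).

```bash
python3 -m crank '[{"offset":[0,0,0],"spin":-0.1},{"offset":[0,0,0],"spin":-0.1},{"offset":[0,0,0],"spin":-0.1},{"offset":[0,0,0],"spin":-0.1},{"offset":[0,0,0],"spin":-0.1},{"offset":[0,0,0],"spin":-0.1},{"offset":[0,0,0],"spin":-0.1},{"offset":[0,0,0],"spin":-0.1},{"offset":[0,0,0],"spin":-0.1},{"offset":[0,0,0],"spin":-0.1},{"offset":[0,0,0],"spin":-0.03},{"offset":[0,0,0],"spin":0}]'
python3 -m crank '[{"offset":[0,0,0],"spin":0},{"offset":[0,0,0],"spin":0},{"offset":[0,0,0],"spin":0}]'
python3 -c "
from rig import bot;s=bot.read_state();print(s['joint_positions'],s['moment'])"
```

```text
time_s: 6.8
position: [0.4521, 0.3615, 0.2757]
tcp_rot: [[0.0, -0.995, -0.102], [-0.0, -0.102, 0.995], [-1.0, -0.0, -0.0]]
force: [0.5, -0.2, -1.5]
opening: 0.173
time_s: 7.1
position: [0.4522, 0.3615, 0.2758]
tcp_rot: [[0.0, -0.995, -0.102], [-0.0, -0.102, 0.995], [-1.0, -0.0, -0.0]]
force: [0.7, -1.0, -1.6]
opening: 0.168
[ 2.75906164e+01  3.67877760e+01  9.49995328e+01 -1.24945231e-02
  4.82084942e+01 -6.82337096e+01] [ 0.13135502 -0.18994012  0.15896363]
```

```bash
python3 -m crank '[{"offset":[0,0,0],"spin":0},{"offset":[0,0,0],"spin":0},{"offset":[0,0,0],"spin":0},{"offset":[0,0,0],"spin":0},{"offset":[0,0,0],"spin":0},{"offset":[0,0,0],"spin":0},{"offset":[0,0,0],"spin":0},{"offset":[-0.015,0,0],"spin":0},{"offset":[-0.03,0,0],"spin":0},{"offset":[-0.04,0,0],"spin":0},{"offset":[-0.045,0,0],"spin":0},{"offset":[-0.03,0,0],"spin":0}]' 0.087
python3 - <<'E'
from h import *
from rig import bot
s=bot.read_state(); print(s["position"],s["tcp_rot"].round(3).tolist(),s["opening"])
p=bot.capture("wrist"); cv2.imwrite("pics/wrist2.png",p["pixels"])
w=pts(p)[140:260,220:350];z=w[...,2]
m=(z>0.108)&(z<0.13); P=w[m][:,:2].astype(np.float32); print(m.sum(),cv2.minAreaRect(P))
E
```

```text
time_s: 8.3
position: [0.4523, 0.3617, 0.4389]
tcp_rot: [[0.003, -0.995, -0.102], [0.002, -0.102, 0.995], [-1.0, -0.004, 0.001]]
force: [-0.1, -0.1, 0.6]
opening: 0.995
[0.45229947 0.36167671 0.43891901] [[0.003, -0.995, -0.102], [0.002, -0.102, 0.995], [-1.0, -0.004, 0.001]] 0.9948361315773542
1038 ((0.45166048407554626, 0.36170557141304016), (0.05227426812052727, 0.014681645669043064), 6.1549859046936035)
```

View pics/wrist2.png

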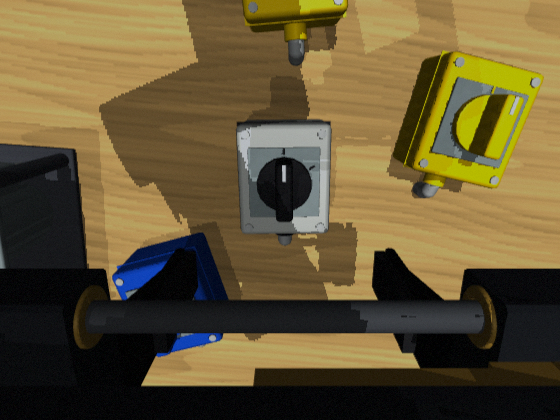

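The isolator is off: the bar turned 126.5 to 6.2 deg modulo 180, about 60 deg, and is parallel to the box at (285,185). Now I move above the tensioner post.

```bash
python3 -m crank '[{"offset":[0,-0.0039,-0.0348],"spin":0},{"offset":[0,-0.0039,-0.0348],"spin":0},{"offset":[0,-0.0039,-0.0348],"spin":0},{"offset":[0,-0.0039,-0.0348],"spin":0},{"offset":[0,-0.0039,-0.0348],"spin":0},{"offset":[0,-0.0039,-0.0348],"spin":0},{"offset":[0,-0.0039,-0.0348],"spin":0},{"offset":[0,-0.0039,-0.0348],"spin":0},{"offset":[0,-0.0039,-0.0348],"spin":0},{"offset":[0,-0.0039,-0.0348],"spin":0},{"offset":[0,-0.0039,-0.0348],"spin":0},{"offset":[0,-0.0039,-0.0348],"spin":0}]'
python3 -m crank '[{"offset":[0,0,0],"spin":0.12},{"offset":[0,0,0],"spin":0.12},{"offset":[0,0,0],"spin":0.12},{"offset":[0,0,0],"spin":0.12},{"offset":[0,0,0],"spin":0.12},{"offset":[0,0,0],"spin":0.12},{"offset":[0,0,0],"spin":0.12},{"offset":[0,0,0],"spin":0.12},{"offset":[0,0,0],"spin":0.12},{"offset":[0,0,0],"spin":0.12},{"offset":[0,0,0],"spin":0.12},{"offset":[0,0,0],"spin":0.12}]'
python3 -m crank '[{"offset":[0,0,0],"spin":0.12},{"offset":[0,0,0],"spin":0.12},{"offset":[0,0,0],"spin":0.12},{"offset":[0,0,0],"spin":0.12},{"offset":[0,0,0],"spin":0.12},{"offset":[0,0,0],"spin":0.114},{"offset":[0,0,0],"spin":0},{"offset":[0,0,0],"spin":0}]'
python3 - <<'E'
from h import *
from rig import bot
s=bot.read_state(); print(s["position"],s["joint_positions"])
p=bot.capture("wrist"); cv2.imwrite("pics/wrist3.png",p["pixels"]); pickle.dump(p,open("wrist3.pkl","wb"))
w=pts(p);z=w[...,2]
m=(z>0.205)&(z<0.222)&(abs(w[...,0]-.541)<.04)&(abs(w[...,1]+.05)<.04); P=w[m][:,:2].astype(np.float32); print(m.sum(),cv2.minEnclosingCircle(P),np.median(z[m]))
m=(z>0.165)&(z<0.18)&(abs(w[...,0]-.6)<.07)&(abs(w[...,1]-.05)<.08); P=w[m]; print(m.sum(),P.min(0),P.max(0))
for q in([.541,-.049,.215],[.6008,.0676,.171]): print(proj(p,q))
E
```

```text
time_s: 9.55
position: [0.5412, -0.0505, 0.4355]
tcp_rot: [[-0.0, -0.995, -0.102], [0.0, -0.102, 0.995], [-1.0, 0.0, 0.0]]
force: [-0.2, 0.1, 0.3]
opening: 1.001
time_s: 10.75
position: [0.5411, -0.0491, 0.4354]
tcp_rot: [[-0.001, -0.226, 0.974], [0.0, 0.974, 0.226], [-1.0, 0.0, -0.0]]
force: [0.4, 0.2, -0.5]
opening: 0.997
time_s: 11.55
position: [0.5412, -0.0491, 0.4355]
tcp_rot: [[-0.0, 0.461, 0.888], [0.0, 0.888, -0.461], [-1.0, -0.0, -0.0]]
force: [-0.6, -1.2, -0.3]
opening: 0.998
[ 0.54115545 -0.04908803  0.43553709] [-1.69700536e+01  2.18260991e+01  9.17514741e+01 -1.30474733e-03
  6.64480480e+01  1.04531210e+01]
798 ((0.5421969890594482, -0.04796644300222397), 0.009493149816989899) 0.21517606229999617
9420 [ 0.53767906 -0.02997116  0.16508539] [0.63087368 0.08403902 0.17982195]
[285.15796556 239.21401096]
[284.26384019   9.37576274]
```

View pics/wrist3.png

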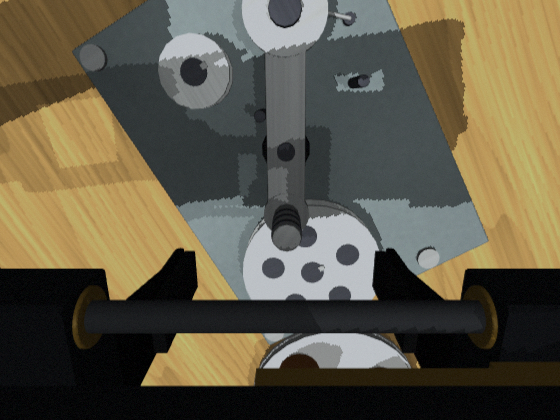

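The post sits between the fingers at (286,235), measured at (0.542, -0.048). The arm runs straight up the image to the pivot at (285,9), so the jaws lie along the tangent. I descend and close.

```bash
python3 -m crank '[{"offset":[0.02,0.0015,0],"spin":0},{"offset":[0.02,0,0],"spin":0},{"offset":[0.02,0,0],"spin":0},{"offset":[0.01,0,0],"spin":0},{"offset":[0,0,0],"spin":0}]'
python3 -m crank '[{"offset":[0,0,0],"spin":0},{"offset":[0,0,0],"spin":0},{"offset":[0,0,0],"spin":0},{"offset":[0,0,0],"spin":0},{"offset":[0,0,0],"spin":0},{"offset":[0,0,0],"spin":0},{"offset":[0,0,0],"spin":0},{"offset":[0,0,0],"spin":0},{"offset":[0,0,0],"spin":0},{"offset":[0,0,0],"spin":0},{"offset":[0,0,0],"spin":0},{"offset":[0,0,0],"spin":0}]' 0.0
```

```text
time_s: 12.1
position: [0.5416, -0.0477, 0.3644]
tcp_rot: [[-0.003, 0.462, 0.887], [0.001, 0.887, -0.462], [-1.0, -0.001, -0.003]]
force: [-0.2, -0.2, -0.5]
opening: 0.996
time_s: 13.3
position: [0.5424, -0.048, 0.3657]
tcp_rot: [[0.001, 0.463, 0.887], [-0.001, 0.887, -0.463], [-1.0, 0.0, 0.002]]
force: [1.9, -1.1, -2.3]
opening: 0.202
```

Gripped at 17.6 mm. I sweep the arc in 0.05 rad steps.

```bash
python3 -m crank '[{"offset":[0,0.00016,0.0065],"spin":-0.05},{"offset":[0,0.00016,0.0065],"spin":-0.05},{"offset":[0,0.00016,0.0065],"spin":-0.05},{"offset":[0,0.00016,0.0065],"spin":-0.05},{"offset":[0,0.00016,0.0065],"spin":-0.05},{"offset":[0,0.00016,0.0065],"spin":-0.05},{"offset":[0,0,0],"spin":0}]'
python3 -c "
from rig import bot;import numpy as np;s=bot.read_state();p=s['position'];print(p,np.degrees(np.arctan2(p[1]-.0676,p[0]-.6008))%360-242.5, np.hypot(p[1]-.0676,p[0]-.6008))"
```

```text
time_s: 14.0
position: [0.5771, -0.06, 0.3656]
tcp_rot: [[-0.007, 0.18, 0.984], [0.002, 0.984, -0.18], [-1.0, 0.001, -0.008]]
force: [-5.1, 1.6, 5.3]
opening: 0.197
[ 0.57713841 -0.06000852  0.36562476] 16.995332092246485 0.12978368482885627
```

```bash
python3 -m crank '[{"offset":[0,0.00016,0.0065],"spin":-0.05},{"offset":[0,0.00016,0.0065],"spin":-0.05},{"offset":[0,0.00016,0.0065],"spin":-0.05},{"offset":[0,0.00016,0.0065],"spin":-0.05},{"offset":[0,0.00016,0.0065],"spin":-0.05},{"offset":[0,0,0],"spin":0},{"offset":[0,0,0],"spin":0},{"offset":[0,0,0],"spin":0},{"offset":[0,0,0],"spin":0}]'
python3 - <<'E'
from h import *
from rig import bot
s=bot.read_state();p=s['position'];print(p,np.radians(np.degrees(np.arctan2(p[1]-.0676,p[0]-.6008))%360-242.5),s["force"],s["opening"],s["qvel"])
for n in("top","side"):
    c=bot.capture(n); cv2.imwrite(f"pics/{n}4.png",c["pixels"]); pickle.dump(c,open(f"{n}4.pkl","wb"))
    if n=="top": z=c["pixels"][110:230,230:390]
    else: z=c["pixels"][150:290,240:390]
    cv2.imwrite(f"pics/{n}4z.png",cv2.resize(z,None,fx=4,fy=4,interpolation=cv2.INTER_CUBIC))
E
```

```text
time_s: 14.9
position: [0.6083, -0.0621, 0.3656]
tcp_rot: [[-0.011, -0.068, 0.998], [0.001, 0.998, 0.068], [-1.0, 0.002, -0.01]]
force: [-8.4, -1.2, 6.3]
opening: 0.199
[ 0.60834392 -0.06207916  0.3655854 ] 0.5380737790391328 [-8.35869379 -1.24377582  6.29204657] 0.1986696939171642 [-0.05605099  0.01546433 -0.04233395  0.0292414  -0.04354455  0.03843193]
```

View pics/top4z.png

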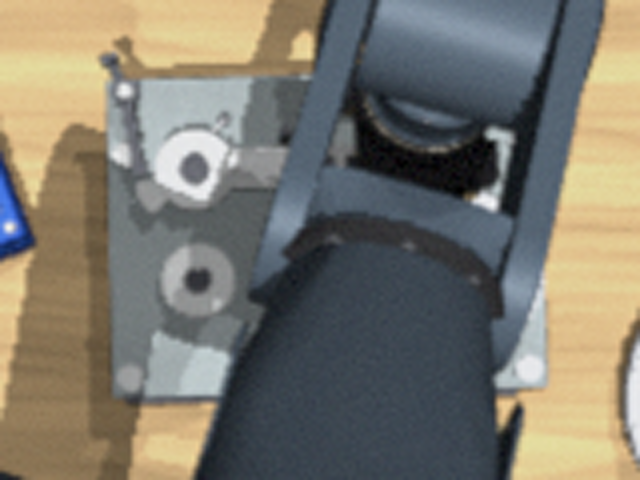

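View pics/side4.png

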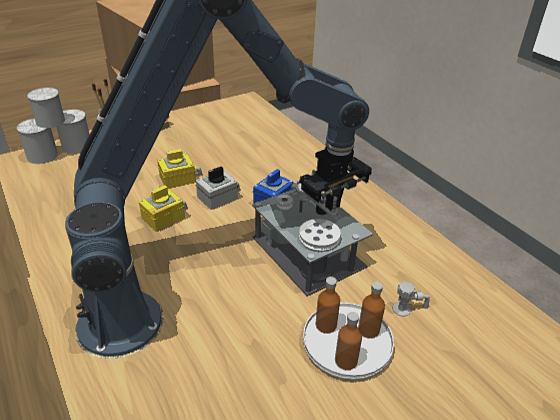

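The side view shows the gripper on the post at (328,190), with the isolator off and the bottles and valve unmoved. In the zoomed top view the pawl has swung from nearly straight to about 14 deg, roughly 0.17 rad, which matches it having dropped in. The arm reads about 0.52-0.54 rad. I nudge it a little further for margin.

```bash
python3 -m crank '[{"offset":[0,0,0.0015],"spin":-0.012},{"offset":[0,0,0.0015],"spin":-0.012},{"offset":[0,0,0],"spin":0},{"offset":[0,0,0],"spin":0},{"offset":[0,0,0],"spin":0},{"offset":[0,0,0],"spin":0},{"offset":[0,0,0],"spin":0},{"offset":[0,0,0],"spin":0}]'
python3 - <<'E'
from h import *
from rig import bot
for i in range(2):
    s=bot.read_state();g=s['position']+.164*s['tcp_rot'][:,0];print(g,np.radians(np.degrees(np.arctan2(g[1]-.0676,g[0]-.6008))%360-242.5),s["force"],s["opening"])
    c=bot.capture("side")
w=pts(c)
a=pickle.load(open("side0.pkl","rb"))
d=np.abs(c["pixels"].astype(int)-a["pixels"]).max(-1)
print("diff bottles/valve",(d[270:385,300:440]>40).sum())
E
```

```text
time_s: 15.8
position: [0.6113, -0.0619, 0.3656]
tcp_rot: [[-0.011, -0.092, 0.996], [0.001, 0.996, 0.092], [-1.0, 0.002, -0.011]]
force: [-7.3, -1.6, 6.4]
opening: 0.196
[ 0.60948169 -0.06178424  0.20158055] 0.5469651785746831 [-7.30339509 -1.55484122  6.35145043] 0.19648433114386352
[ 0.6095189  -0.06175538  0.20161328] 0.5472664416602002 [-9.63313869 -1.461376    5.5485057 ] 0.19480836192731912
diff bottles/valve 0
```

Steady at about 0.547 rad, with roughly 8-10 N of spring force and a firm grip. Handing in.

```bash
python3 -c "
from rig import bot;print(bot.hand_in())"
```

```text
the job is handed in; nothing more can be done
None
```

The isolator is off, and the robot was holding the tensioner arm back past its click, against its spring, when I handed the job in. The hand-in gives no verdict, and it took about 16 s of the 58 s.

- **Isolator:** I gripped the black handle of the grey isolator and turned it anticlockwise. The wrist camera then showed the bar turned by about 60° and parallel to the box.
- **Tensioner:** I gripped the post and swung the arm along its arc. At the last check it was steady at about 0.547 rad, between the required 0.47 and the back stop at 0.62. The wrist read about 7–10 N from the spring.
- **Pawl:** The gripper's arm hid part of the drive. In the top image the pawl had swung about 10° (0.17 rad), which fits having dropped in. That is an estimate from the picture, not a measured joint angle.
- **Left alone:** The area around the bottles, the lazy susan and the valve showed no change in the side camera from start to end.

No check failed or disagreed.

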